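Build up the tiered pastry stand

ROBOT

A 7-joint arm with a two-finger parallel gripper is mounted at the origin on the work surface. World frame = base frame: x ahead of the robot, y to its left, z up, the work surface at z = 0. Lengths are in m, angles in rad, forces in N, time in s.
With the tool pointing down it reaches from about 0.425 to 0.95 m from the base axis. Payload 4.7 kg.
Tool frame: the origin (TCP) lies at the very end of the fingers, on their centre line; the grasp point (between the pads) lies 19 mm behind it; z points along the fingers, y is the direction in which the jaws open and shut (so a half turn about z gives the same grasp; the last joint's range is limited). The gripper opens to 85 mm and grips with 20 to 120 N. Pads are 22 mm wide; open, the fingers measure 114 mm over their backs; the gripper's body (76 mm by 85 mm) begins 54 mm behind the grasp point. The pads swing forward as they close: fully open they stand 13 mm farther back than shut.
Start: joints at [-1.323, 0.469, -0.049, 1.532, 0.024, 1.141, -0.082], TCP at [0.184, 0.649, 0.231] pointing down, gripper open.
Joint ranges: [-2.59, 2.59], [-0.33, 1.99], [-1.39, 1.29], [0.1, 2.45], [-1.04, 4.18], [0.21, 1.99], [-2.66, 2.66]. Speed limits (rad/s): [2.57, 2.57, 3.14, 3.14, 3.14, 3.14, 3.14].

INTERFACE

Orientations are given as a 3x3 rotation matrix whose columns are the frame's x, y, z axes.
In Python, from workcell import monitor, read_camera, job, cut_out, pinpoint gives the robot as it stands.
- The arm moves only by the shell command python3 -m creep 'ROWS' [FORCE]. ROWS is a JSON object of lists of equal length, an entry for each row: "gripper": the finger opening in mm, from 0 to 85.4; "offset": the shift along the tool's x, y, z in mm, a list of three; "twist": the turn, a rotation vector about the tool's x, y, z in rad, a list of three. A call has 1 to 10 rows; each row is the pose to reach, as a shift and turn from the pose measured when the call began, along the tool's axes at that moment; what a row does not reach only later rows make up. A row lasts 1/12 s, in which the tool goes at most 41.7 mm and 7.16 degrees, less where a joint would pass 70% of its speed; a pose out of reach is approached as far as the arm can. A call with a gripper value outside its range is refused whole. The fingers move at their own pace and stop on an object; FORCE is the grip in N (left out, the last holds). Time passes only in rows, so rows that repeat a pose let the fingers close. It gives the time, the measured TCP pose, the force and the opening at its end, in the units of the state.
- monitor.sense(): the state, without advancing time (a new reading comes with each control period).
- read_camera(name): name is "side" or "top" or "wrist"; returns a dict with "img" (400x640x3 uint8, red, green, blue), "vertical_fov" (degrees; the focal length in pixels is half the picture's height over the tangent of half this angle, whatever the lens; pixels are square), "cx", "cy" (the principal point, pixels), "T" (4x4, takes a point from camera to world coordinates); the wrist camera has in their place "hand_eye" (4x4, takes a point from camera to tool coordinates, whose origin is the TCP and whose axes are the flange's). Camera axes: x right, y up, looking along -z (the intrinsics and any distortion apply to the point x, -y, -z); pixel columns grow to the right and rows downward; lengths in m; the calibration is good to about 2 mm. The wrist camera is an equidistant fisheye: a pixel r from the principal point sees the ray r / f radians off the axis. A picture is of the moment at which its call begins: read the wrist's pose just before it. There is no depth.
- job.sign_off(): hands the job in, once; it reports no verdict.
Trained networks look in a picture, given as the dict that the camera call returned (one of the last four; its "shot" number tells which), for a name from the list of things; names that differ only in an ending like _2 or _b are one class to them, and where a whole thing is asked for, a point or a joint stands for the part that bears it (a point fixed in the world has none). Each returns a list of dicts, best first, with "confidence" (0 to 1); they miss things now and then, are a little off and sometimes report something else, mostly with a low value. They report only what shows in the picture. A call takes as long as a camera call. They do not tell look-alikes from the thing itself.
- cut_out(picture, query): "pixels" (400x640 bool, what is visible of it) and "position" ([row, column] in pixels, amid what is visible of it).
- pinpoint(picture, query): "position" ([row, column] in pixels: a listed point, or the origin of a listed thing).
The state is a dict: "t": time; "joints": joint angles; "dq": joint speeds; "joint_torque": joint torques, N m; "ee_pos": TCP position; "eef_rot": TCP orientation; "ft_force": force on the tool from outside, world axes, zero at the start; "wrist_torque": the same for the moment, N m; "width": opening from 0.0 (shut) to 1.0 (fully open).
Only numpy, scipy, OpenCV 4.12 (cv2) and the standard library are available. Lean on these libraries where they do the work, as an engineer would, in place of code of your own. Each camera call takes 0.05 s, during which the arm holds its last target. There are 200 camera calls.

TASK

Put the pastry stand together on its foot, from the bottom up: first the large black tier on the foot, then the middle-sized wooden tier on that, then the small white tier, and last the red finial on top, each seated fully home and level on the hub below it before you fetch the next. Let go of everything, and leave the jam jar, the sugar shaker and the spatula where they are.

Things in the scene. Friction and masses are not known exactly. Their poses are not given: they have to be found in the camera images.
- foot: the foot of the pastry stand: a blue-painted steel disc 120 mm in diameter and 12 mm thick with a brass hub 36 mm in diameter standing in its middle up to 40 mm, topped by a cone 24 mm narrowing to 14 mm across, from 40 to 52 mm. Fixed to the counter. Origin: centre of its underside, z up. Seated on it, the large tier's underside is 40 mm above this origin
- large_tier: large tier: round black plate 170 mm in diameter, 8 mm thick; brass hub 36 mm across in the middle up to 58 mm, topped by a cone 24 mm narrowing to 14 mm across, 12 mm high (70 mm overall). Recess in the underside, 28 mm across, 15 mm deep, fits over the cone below and rests on that hub. Origin: centre of underside, z up. Loose, 0.4 kg. Next piece seats 58 mm up
- middle_tier: middle tier: round brown wooden plate 136 mm in diameter, 8 mm thick; brass hub 36 mm across in the middle up to 58 mm, topped by a cone 24 mm narrowing to 14 mm across, 12 mm high (70 mm overall). Recess in the underside, 28 mm across, 15 mm deep, fits over the cone below and rests on that hub. Origin: centre of underside, z up. Loose, 0.3 kg. Next piece seats 58 mm up
- small_tier: small tier: round white plate 100 mm in diameter, 8 mm thick; brass hub 36 mm across in the middle up to 58 mm, topped by a cone 24 mm narrowing to 14 mm across, 12 mm high (70 mm overall). Recess in the underside, 28 mm across, 15 mm deep, fits over the cone below and rests on that hub. Origin: centre of underside, z up. Loose, 0.22 kg. Next piece seats 58 mm up
- finial: finial, the red knob that tops the stand: a collar 40 mm in diameter and 19 mm high with a round grip 32 mm in diameter above it from 19 to 46 mm, narrowing to the top at 52 mm; the same recess in the underside (28 mm across, 15 mm deep). Origin: centre of the underside, z up. Loose, stands on the counter, about 0.08 kg
- jam_jar: bystander: amber jar with yellow cap, 60 mm in diameter, 75 mm high, standing at the left of the work. Origin: centre of the underside
- shaker: bystander: metal sugar shaker, 56 mm in diameter, 88 mm high, standing at the right of the work. Origin: centre of the underside
- spatula: bystander: spatula 240 mm long lying across the far side of the work, length along its own x. Origin: middle of its length, on the counter
Not all that is in view belongs to the job. Of the things like the finial, leave any that is blue or green; of the rest the larger one is meant.

How it is judged:
On the way, in this order (a step that is already met when the one before it is completed fails the run):
1. the large black tier sits level on the foot, let go (horizontal distance between large_tier and foot below 0.005 m and z of large_tier in the frame of foot between 0.037 and 0.043 m and angle between large_tier's own z axis and vertical below 0.06 rad and contact force between large_tier and the fingers below 0.1 N), for 0.2 s.
2. the middle wooden tier sits level on the large one, let go (horizontal distance between large_tier and foot below 0.005 m and z of large_tier in the frame of foot between 0.037 and 0.043 m and angle between each of large_tier, middle_tier's own z axis and vertical below 0.06 rad and horizontal distance between middle_tier and large_tier below 0.005 m and z of middle_tier in the frame of large_tier between 0.055 and 0.061 m and contact force between middle_tier and the fingers below 0.1 N), for 0.2 s.
3. the small white tier sits level on the middle one, let go (horizontal distance between large_tier and foot below 0.005 m and z of large_tier in the frame of foot between 0.037 and 0.043 m and angle between each of large_tier, middle_tier, small_tier's own z axis and vertical below 0.06 rad and horizontal distance between middle_tier and large_tier below 0.005 m and z of middle_tier in the frame of large_tier between 0.055 and 0.061 m and horizontal distance between small_tier and middle_tier below 0.005 m and z of small_tier in the frame of middle_tier between 0.055 and 0.061 m and contact force between small_tier and the fingers below 0.1 N), for 0.2 s.
4. the red finial sits on the small tier, let go (horizontal distance between large_tier and foot below 0.005 m and z of large_tier in the frame of foot between 0.037 and 0.043 m and angle between each of large_tier, middle_tier, small_tier, finial's own z axis and vertical below 0.06 rad and horizontal distance between middle_tier and large_tier below 0.005 m and z of middle_tier in the frame of large_tier between 0.055 and 0.061 m and horizontal distance between small_tier and middle_tier below 0.005 m and z of small_tier in the frame of middle_tier between 0.055 and 0.061 m and horizontal distance between finial and small_tier below 0.005 m and z of finial in the frame of small_tier between 0.055 and 0.061 m and contact force between finial and the fingers below 0.1 N), for 0.2 s.
At the end, for the whole second after the job is handed in: foot, large, middle, small, finial from the bottom up: each centred within 5 mm on the piece below, underside within 3 mm of its seated height (40 mm above the foot's origin, else 58 mm above that of the piece below), level within 0.06 rad, at rest, not touched by the fingers (all of step 4 and contact force between each of large_tier, middle_tier, small_tier and the fingers below 0.1 N and linear speed of each of large_tier, middle_tier, small_tier, finial below 0.02 m/s).
It fails at once if the jam jar is shifted more than 25 mm or tipped (distance of jam_jar from where it was at the start of the episode above 0.025 m or angle between jam_jar's own z axis and vertical above 0.35 rad).
It fails at once if the shaker is shifted more than 25 mm or tipped (distance of shaker from where it was at the start of the episode above 0.025 m or angle between shaker's own z axis and vertical above 0.35 rad).
It fails at once if the spatula is shifted more than 25 mm (distance of spatula from where it was at the start of the episode above 0.025 m).
It also fails if it takes over 125 s, if anything falls off the work surface, if the arm or the gripper's body presses on something with over 40 N, if the wrist force passes 120 N, or if a joint passes its speed limit or range.

## Working session

There is one attempt and no reset: what is moved stays moved. The work goes in short steps, Python scripts to look and compute and a shell command to move; the robot and the scene stay as the last step left them, time stands still between calls to the robot, and variables do not carry over. Pictures are saved under pics/ and viewed, about 12 in all and at most 16, crops included, and the job is handed in when it is done.

```bash
ls; mkdir -p pics; cat > h.py <<'E'
import numpy as np, cv2
from workcell import monitor, read_camera, job, cut_out, pinpoint
def shot(n):
    s=monitor.sense(); p=read_camera(n)
    if n=="wrist":
        T=np.eye(4); T[:3,:3]=np.array(s["eef_rot"]); T[:3,3]=s["ee_pos"]; p["T"]=T@np.array(p["hand_eye"])
    p["n"]=n; p["T"]=np.array(p["T"]); return p
def f(p): return 200/np.tan(np.radians(p["vertical_fov"])/2)
def ray(p,rc):
    x=(rc[1]-p["cx"])/f(p); y=(rc[0]-p["cy"])/f(p)
    if p["n"]=="wrist":
        t=np.hypot(x,y); k=np.sin(t)/t if t>1e-9 else 1; d=np.array([x*k,-y*k,-np.cos(t)])
    else: d=np.array([x,-y,-1.])
    d=p["T"][:3,:3]@d; return p["T"][:3,3],d/np.linalg.norm(d)
def atz(p,rc,z):
    o,d=ray(p,rc); return o+d*(z-o[2])/d[2]
def tri(a,ra,b,rb):
    o1,d1=ray(a,ra);o2,d2=ray(b,rb)
    A=np.c_[d1,-d2]; t=np.linalg.lstsq(A,o2-o1,rcond=None)[0]
    u,v=o1+t[0]*d1,o2+t[1]*d2; return (u+v)/2,np.linalg.norm(u-v)
def save(p,name): cv2.imwrite("pics/"+name,p["img"][:,:,::-1])
E
python3 - <<'E'
from h import *
np.set_printoptions(precision=3,suppress=True)
s=monitor.sense(); print(s["t"],s["ee_pos"],s["eef_rot"],s["width"],s["ft_force"])
P={n:shot(n) for n in ["side","top","wrist"]}
for n,p in P.items():
    save(p,n+"0.png"); print(n,p["vertical_fov"],p["cx"],p["cy"],[k for k in p if k!="img"]);print(p["T"])
for q in ["foot","large_tier","middle_tier","small_tier","finial","jam_jar","shaker","spatula"]:
    for n,p in P.items():
        print(q,n,[(np.round(r["position"],1).tolist(),round(r["confidence"],2),atz(p,r["position"],0)[:2]) for r in pinpoint(p,q)][:4])
    a,b=pinpoint(P["side"],q),pinpoint(P["top"],q)
    if a and b: print("   tri",*tri(P["side"],a[0]["position"],P["top"],b[0]["position"]))
E
```

```text
pics
0.0 [0.184 0.649 0.23 ] [[-0.962  0.273 -0.   ]
 [ 0.273  0.962 -0.002]
 [-0.    -0.002 -1.   ]] 1.000855627267189 [-0.766  0.288  0.43 ]
side 56.95088218681107 324.39615532644564 193.31892079003117 ['vertical_fov', 'cx', 'cy', 'T', 'shot', 'n']
[[-0.953  0.186 -0.238  0.337]
 [-0.302 -0.568  0.765  0.723]
 [ 0.007  0.802  0.598  0.577]
 [ 0.     0.     0.     1.   ]]
top 53.74665077641183 323.37144107556895 201.99513110453776 ['vertical_fov', 'cx', 'cy', 'T', 'shot', 'n']
[[ 0.023  0.987 -0.157  0.344]
 [-1.     0.024  0.008  0.001]
 [ 0.011  0.157  0.987  1.293]
 [ 0.     0.     0.     1.   ]]
wrist 65.70646984690485 320.35008604721185 203.60024134231452 ['vertical_fov', 'cx', 'cy', 'hand_eye', 'shot', 'T', 'n']
[[ 0.273 -0.921 -0.278  0.114]
 [ 0.962  0.26   0.081  0.669]
 [-0.002 -0.29   0.957  0.372]
 [ 0.     0.     0.     1.   ]]
foot side [([314.1, 378.1], 0.64, array([0.362, 0.304]))]
foot top [([256.5, 221.9], 0.63, array([0.363, 0.315]))]
foot wrist []
   tri [0.362 0.312 0.012] 0.0009973302435115944
large_tier side [([263.2, 271.5], 0.68, array([0.598, 0.25 ]))]
larg
[... 1242 characters left out ...]
r side [([351.5, 256.8], 0.91, array([0.541, 0.437]))]
jam_jar top [([203.6, 185.7], 0.57, array([0.533, 0.445])), ([256.8, 224.8], 0.37, array([0.362, 0.306]))]
jam_jar wrist []
   tri [0.534 0.442 0.011] 0.005026785340821807
shaker side [([122.7, 375.3], 0.73, array([ 0.522, -0.47 ]))]
shaker top [([211.5, 460.9], 0.92, array([ 0.529, -0.466])), ([194.8, 387.9], 0.53, array([ 0.579, -0.224]))]
shaker wrist [([376.1, 24.1], 0.9, array([ 0.527, -0.46 ]))]
   tri [ 0.525 -0.465  0.003] 0.007314161835891255
spatula side [([188.1, 259.2], 0.76, array([0.739, 0.015]))]
spatula top [([145.3, 319.0], 0.94, array([0.744, 0.01 ]))]
spatula wrist []
   tri [ 0.744  0.01  -0.004] 0.0034216529960515367
```

```bash
python3 - <<'E'
import cv2
im=cv2.imread("pics/top0.png"); cv2.imwrite("pics/topc.png",cv2.resize(im[100:320,150:500],None,fx=2.25,fy=2.25,interpolation=cv2.INTER_CUBIC))
E
```

```text
(no output)
```

View pics/side0.png

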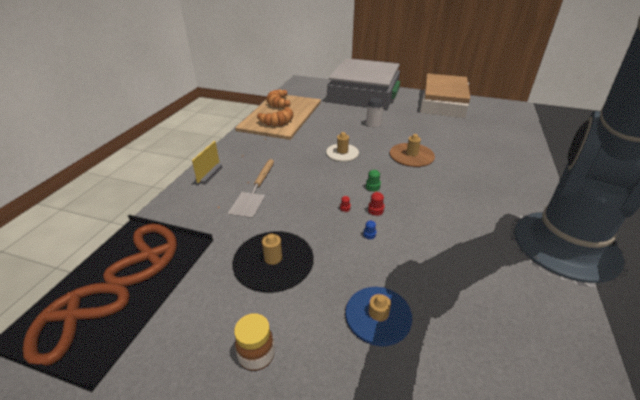

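View pics/topc.png

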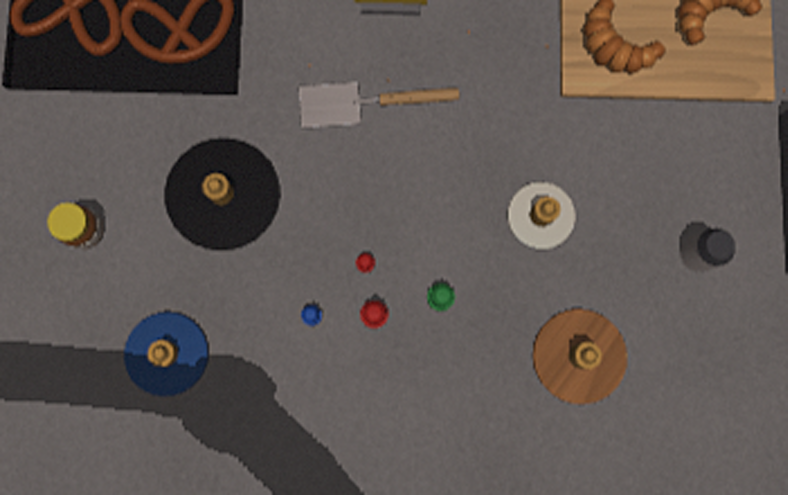

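Side picture: the foot is at (378,314), the black tier at (272,263), the brown one at (413,153) and the white one at (343,151). The large red finial is at (377,204) and the small red decoy at (346,204). The top picture agrees, with the large finial at (316,239), so I'll go above the black tier first.

```bash
cat >> h.py <<'E'
np.set_printoptions(precision=4,suppress=True)
def off(target):
    s=monitor.sense(); R=np.array(s["eef_rot"]); d=np.array(target)-np.array(s["ee_pos"])
    down=np.cross(R[:,2],[0,0,-1]); print("t",round(s["t"],2),"tcp",np.array(s["ee_pos"]),"w",round(s["width"],3),"F",np.array(s["ft_force"]),"offset mm",np.round(R.T@d*1000,1),"tilt fix",R.T@down)
E
python3 - <<'E'
from h import *
off([0.600,0.247,0.18])
E
```

```text
t 2.15 tcp [0.1844 0.6494 0.2314] w 1.0 F [ 0.2908  0.5389 -0.6432] offset mm [-509.7 -273.5   51.3] tilt fix [ 0.0001 -0.0001  0.    ]
```

```bash
python3 -m creep '{"gripper":[70,70,70,70,70,70,70,70,70,70],"offset":[[-510,-274,30],[-510,-274,30],[-510,-274,30],[-510,-274,30],[-510,-274,30],[-510,-274,30],[-510,-274,30],[-510,-274,30],[-510,-274,30],[-510,-274,30]],"twist":[[0,0,0],[0,0,0],[0,0,0],[0,0,0],[0,0,0],[0,0,0],[0,0,0],[0,0,0],[0,0,0],[0,0,0]]}' 30; python3 - <<'E'
from h import *
off([0.600,0.247,0.18])
E
```

```text
t: 2.98
ee_pos: [0.4845, 0.3581, 0.21]
eef_rot: [[-0.962, 0.273, 0.0], [0.273, 0.962, 0.001], [-0.0, 0.001, -1.0]]
ft_force: [0.5, 0.8, 1.3]
width: 0.819
t 2.98 tcp [0.4845 0.3581 0.21  ] w 0.819 F [0.4776 0.8358 1.3401] offset mm [-141.5  -75.4   30. ] tilt fix [0.0006 0.0003 0.    ]
```

```bash
cat >> h.py <<'E'
def look(q,n="wrist",name=None,k=2):
    p=shot(n)
    if name: save(p,name)
    r=pinpoint(p,q)[:k]
    for x in r: print(n,q,np.round(x["position"],1),round(x["confidence"],2),"z0",atz(p,x["position"],0)[:2])
    return p,r
E
python3 - <<'E'
from h import *
p,r=look("foot",name="w1.png"); look("large_tier")
E
python3 -m creep '{"gripper":[70,70,70,70,70,70],"offset":[[-142,-75,25],[-142,-75,25],[-142,-75,25],[-142,-75,25],[-142,-75,25],[-142,-75,25]],"twist":[[0,0,0],[0,0,0],[0,0,0],[0,0,0],[0,0,0],[0,0,0]]}'
python3 - <<'E'
from h import *
p,r=look("large_tier",name="w2.png"); look("foot")
off([0.600,0.247,0.03])
a=cv2.imread("pics/w1.png");b=cv2.imread("pics/w2.png"); cv2.imwrite("pics/w12.png",cv2.resize(np.vstack([a,b]),None,fx=.75,fy=.75))
E
```

```text
wrist foot [ 90.9 249.3] 0.6 z0 [0.3661 0.3079]
wrist large_tier [279.2 266.8] 0.67 z0 [0.6026 0.2428]
t: 3.68
ee_pos: [0.6006, 0.2459, 0.1841]
eef_rot: [[-0.96, 0.28, -0.001], [0.28, 0.96, -0.001], [0.001, -0.001, -1.0]]
ft_force: [-0.2, 0.4, 0.6]
width: 0.82
wrist large_tier [181.2 316.5] 0.67 z0 [0.5994 0.2416]
t 3.88 tcp [0.5985 0.25   0.185 ] w 0.821 F [0.433  0.5105 0.781 ] offset mm [ -2.4  -2.7 155. ] tilt fix [ 0.0013 -0.0009 -0.    ]
```

View pics/w12.png

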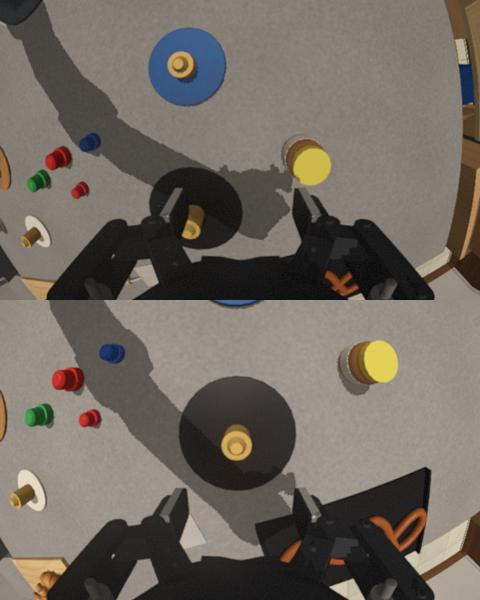

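Upper half (w1): the foot's hub is at about (240,87). Lower half (w2): the black tier's hub is at about (315,192). I'll fit a circle to each plate rim as a second measurement.

```bash
cat >> h.py <<'E'
from scipy.optimize import least_squares
def rim(p,q,z,verbose=True):
    "circle fit of the cut-out's outline laid on the plane z"
    r=cut_out(p,q)
    if not r: print("none",q); return
    m=r[0]["pixels"].astype(np.uint8); c=max(cv2.findContours(m,cv2.RETR_EXTERNAL,cv2.CHAIN_APPROX_NONE)[0],key=cv2.contourArea)[:,0]
    P=np.array([atz(p,(v,u),z)[:2] for u,v in c if 2<u<637 and 2<v<397])
    s=least_squares(lambda x:np.hypot(*(P-x[:2]).T)-x[2],[*P.mean(0),.06],loss="soft_l1",f_scale=.002).x
    print(p["n"],q,"rim centre",s[:2],"diam mm",round(2000*s[2],1),"conf",round(r[0]["confidence"],2)); return s
E
python3 - <<'E'
from h import *
p=shot("wrist"); rim(p,"large_tier",.008)
t=shot("top"); rim(t,"large_tier",.008); rim(t,"foot",.012)
s=shot("side"); rim(s,"large_tier",.008); rim(s,"foot",.012)
off([0.600,0.247,0.03])
E
```

```text
wrist large_tier rim centre [0.5979 0.2414] diam mm 167.9 conf 0.97
top large_tier rim centre [0.5957 0.2207] diam mm 137.9 conf 0.9
none foot
side large_tier rim centre [0.5964 0.2448] diam mm 169.7 conf 0.94
side foot rim centre [0.3618 0.3124] diam mm 119.6 conf 0.65
t 4.28 tcp [0.5999 0.2472 0.1848] w 0.819 F [0.1534 0.506  0.0942] offset mm [ -0.1  -0.1 154.8] tilt fix [0.0001 0.0001 0.    ]
```

```bash
python3 -m creep '{"gripper":[70,70,70,70,70,70,36,20,20,20],"offset":[[1,-4,40],[1,-4,80],[1,-4,120],[1,-4,150],[1,-4,159],[1,-4,159],[1,-4,159],[1,-4,159],[1,-4,159],[1,-4,159]],"twist":[[0,0,0],[0,0,0],[0,0,0],[0,0,0],[0,0,0],[0,0,0],[0,0,0],[0,0,0],[0,0,0],[0,0,0]]}' 60; python3 -m creep '{"gripper":[20,20,20,20,20,20,20],"offset":[[0,0,0],[0,0,0],[0,0,-30],[0,0,-60],[0,0,-90],[0,0,-120],[0,0,-120]],"twist":[[0,0,0],[0,0,0],[0,0,0],[0,0,0],[0,0,0],[0,0,0],[0,0,0]]}' 60; python3 - <<'E'
from h import *
p=shot("wrist");save(p,"w3.png"); off([0.362,0.312,0.146])
p,r=look("foot"); rim(p,"foot",.012)
E
```

```text
t: 5.12
ee_pos: [0.5995, 0.2431, 0.0289]
eef_rot: [[-0.961, 0.277, 0.004], [0.277, 0.961, 0.001], [-0.003, 0.002, -1.0]]
ft_force: [-0.9, -2.0, 5.6]
width: 0.401
t: 5.7
ee_pos: [0.6029, 0.2448, 0.1559]
eef_rot: [[-0.961, 0.277, 0.015], [0.277, 0.961, 0.006], [-0.013, 0.01, -1.0]]
ft_force: [1.7, 1.9, -3.0]
width: 0.404
t 5.75 tcp [0.6013 0.2442 0.1527] w 0.401 F [ 0.3164 -0.7987 -4.2974] offset mm [248.8  -1.2   4.4] tilt fix [0.0073 0.0095 0.    ]
none foot
```

View pics/w3.png

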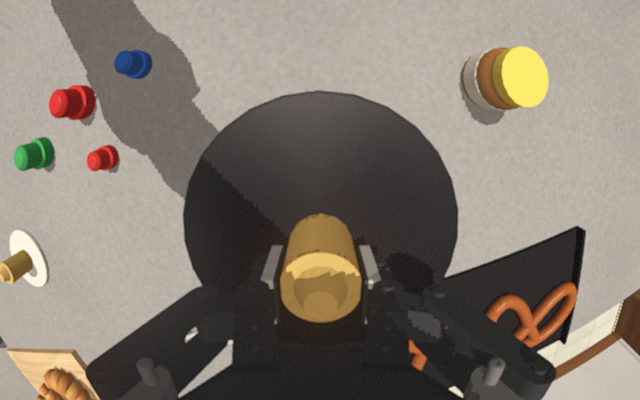

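The tier is held at an opening of about 34.5 mm. I'll refine the foot position from the earlier pictures (blue disc) and measure how the plate sits in the hand.

```bash
cat >> h.py <<'E'
def fitc(P,r0=.06):
    s=least_squares(lambda x:np.hypot(*(P-x[:2]).T)-x[2],[*P.mean(0),r0],loss="soft_l1",f_scale=.002).x; return s
def held(q,under):
    "rim of the held plate, relative to TCP, in tool axes"
    s=monitor.sense(); p=shot("wrist"); z=s["ee_pos"][2]-under+.008
    c=rim(p,q,z); d=np.r_[c[:2],z]-np.array(s["ee_pos"]); print("held in tool mm",np.array(s["eef_rot"]).T@d*1000); return p
E
python3 - <<'E'
from h import *
p=held("large_tier",.029)
def blue(p,z=.012):
    hsv=cv2.cvtColor(p["img"],cv2.COLOR_RGB2HSV); m=cv2.inRange(hsv,(100,110,15),(125,255,255))
    c=max(cv2.findContours(m,cv2.RETR_EXTERNAL,cv2.CHAIN_APPROX_NONE)[0],key=cv2.contourArea)[:,0]
    P=np.array([atz(p,(v,u),z)[:2] for u,v in c]); print(p["n"],fitc(P),len(c))
w=dict(p); R=np.array([[-0.962,0.273,0],[0.273,0.962,0.001],[0,0.001,-1.]]); T=np.eye(4);T[:3,:3]=R;T[:3,3]=[0.4845,0.3581,0.21]
w["T"]=T@np.array(p["hand_eye"]); w["img"]=cv2.imread("pics/w1.png")[:,:,::-1].copy(); blue(w)
for n in ["side","top"]:
    q=shot(n); blue(q); q["img"]=cv2.imread(f"pics/{n}0.png")[:,:,::-1].copy(); blue(q)
off([0.362,0.312,0.146])
E
```

```text
wrist large_tier rim centre [0.5879 0.2452] diam mm 153.7 conf 0.93
held in tool mm [ 9.9938 -0.199  20.995 ]
wrist [0.3634 0.309  0.0577] 288
side [0.3621 0.312  0.0581] 174
side [0.362  0.3122 0.0582] 176
top [0.5311 0.9729 0.0786] 166
top [0.5311 0.9728 0.0787] 166
t 6.1 tcp [0.5981 0.2427 0.147 ] w 0.405 F [ 0.7228 -0.4253 -4.3774] offset mm [246.1   1.2   0.8] tilt fix [-0.0006  0.001   0.    ]
```

```bash
python3 -m creep '{"gripper":[20,20,20,20,20,20,20,20,20],"offset":[[30,0,0],[60,0,0],[95,0,0],[130,0,0],[165,0,0],[200,0,0],[230,0,0],[244,0,0],[244,0,0]],"twist":[[0,0,0],[0,0,0],[0,0,0],[0,0,0],[0,0,0],[0,0,0],[0,0,0],[0,0,0],[0,0,0]]}' 60; python3 - <<'E'
from h import *
p=shot("side");save(p,"s4.png"); off([0.364,0.311,0.072])
E
```

```text
t: 6.85
ee_pos: [0.3593, 0.3114, 0.1461]
eef_rot: [[-0.963, 0.271, -0.002], [0.271, 0.963, -0.002], [0.002, -0.002, -1.0]]
ft_force: [0.2, -0.6, -5.2]
width: 0.403
t 6.9 tcp [0.362  0.3108 0.1465] w 0.403 F [ 0.7474 -0.4593 -4.1751] offset mm [-1.9  0.8 74.5] tilt fix [-0.0012  0.0003  0.    ]
```

View pics/s4.png

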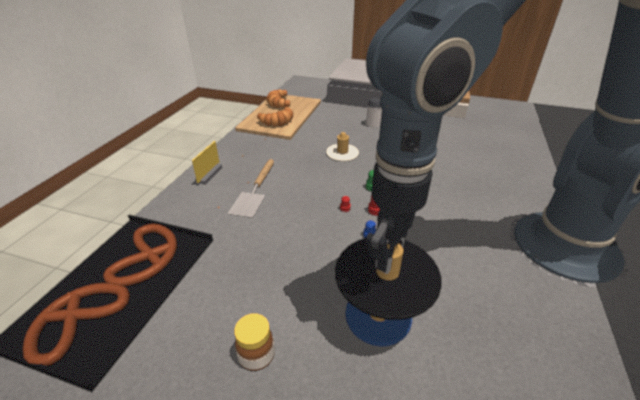

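The black plate is hanging level over the foot. I'll check its centre against the foot in this same side view.

```bash
python3 - <<'E'
from h import *
p=shot("side"); rim(p,"large_tier",.1255); rim(p,"large_tier",.130); off([0.364,0.311,0.072])
E
```

```text
side large_tier rim centre [0.3594 0.3182] diam mm 164.8 conf 0.88
side large_tier rim centre [0.3592 0.3222] diam mm 163.1 conf 0.88
t 7.05 tcp [0.365  0.3099 0.1467] w 0.401 F [ 0.3234  0.0427 -4.0195] offset mm [ 1.4  0.8 74.7] tilt fix [-0.0004  0.0019 -0.    ]
```

```bash
python3 -m creep '{"gripper":[20,20,20,20,20,20],"offset":[[-1,0,25],[-1,0,45],[-1,0,60],[-1,0,66],[-1,0,70],[-1,0,70]],"twist":[[0,0,0],[0,0,0],[0,0,0],[0,0,0],[0,0,0],[0,0,0]]}' 60; python3 -m creep '{"gripper":[20,20,20],"offset":[[0,0,3],[0,0,6],[0,0,8]],"twist":[[0,0,0],[0,0,0],[0,0,0]]}' 60;  python3 - <<'E'
from h import *
off([0.364,0.311,0.069])
E
```

```text
t: 7.55
ee_pos: [0.3667, 0.3092, 0.0763]
eef_rot: [[-0.96, 0.28, 0.001], [0.28, 0.96, -0.002], [-0.002, -0.001, -1.0]]
ft_force: [0.2, -0.7, -3.1]
width: 0.403
t: 7.8
ee_pos: [0.3664, 0.3092, 0.0688]
eef_rot: [[-0.96, 0.28, 0.001], [0.28, 0.96, -0.002], [-0.001, -0.001, -1.0]]
ft_force: [-5.0, -1.3, 15.7]
width: 0.405
t 7.8 tcp [0.3664 0.3092 0.0688] w 0.405 F [-4.9943 -1.3168 15.7365] offset mm [ 2.8  1.  -0.2] tilt fix [-0.0014  0.001   0.    ]
```

```bash
python3 -m creep '{"gripper":[36,45,60,70,70,70],"offset":[[2,0,0],[2,0,0],[2,0,0],[2,0,0],[2,0,0],[2,0,0]],"twist":[[0,0,0],[0,0,0],[0,0,0],[0,0,0],[0,0,0],[0,0,0]]}'; python3 -m creep '{"gripper":[70,70,70,70,70,70,70],"offset":[[0,0,-20],[0,0,-50],[0,0,-90],[0,0,-130],[0,0,-165],[0,0,-165],[0,0,-165]],"twist":[[0,0,0],[0,0,0],[0,0,0],[0,0,0],[0,0,0],[0,0,0],[0,0,0]]}';  python3 - <<'E'
from h import *
p=shot("wrist"); save(p,"w5.png"); rim(p,"large_tier",.048)
p=shot("side"); rim(p,"large_tier",.048)
off([0.376,-0.28,0.2])
E
```

```text
t: 8.3
ee_pos: [0.3647, 0.31, 0.069]
eef_rot: [[-0.96, 0.28, 0.001], [0.28, 0.96, -0.001], [-0.002, -0.001, -1.0]]
ft_force: [-0.4, -0.6, -0.2]
width: 0.819
t: 8.88
ee_pos: [0.3655, 0.3112, 0.2363]
eef_rot: [[-0.96, 0.28, 0.005], [0.28, 0.96, 0.003], [-0.004, 0.004, -1.0]]
ft_force: [-0.1, 0.1, -0.5]
width: 0.822
wrist large_tier rim centre [0.3644 0.3095] diam mm 167.5 conf 0.76
side large_tier rim centre [0.3638 0.3125] diam mm 166.7 conf 0.66
t 9.08 tcp [0.3638 0.3095 0.2324] w 0.823 F [ 0.8144  0.5683 -0.4052] offset mm [-176.7 -562.3   34.4] tilt fix [-0.0036 -0.     -0.    ]
```

View pics/w5.png

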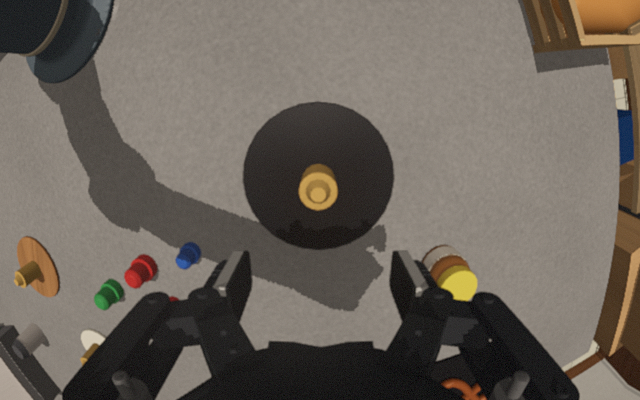

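Large tier is seated: its hub is at (318,190) in the wrist view, level, and the centre agrees to within 2 mm with the foot. Next is the middle tier, going round the base.

```bash
python3 -m creep '{"gripper":[70,70,70,70,70,70,70,70,70],"offset":[[-28,-28,0],[-57,-56,0],[-85,-84,0],[-114,-112,0],[-142,-140,0],[-171,-168,0],[-200,-196,0],[-228,-225,0],[-228,-225,0]],"twist":[[0,0,0],[0,0,0],[0,0,0],[0,0,0],[0,0,0],[0,0,0],[0,0,0],[0,0,0],[0,0,0]]}'; python3 - <<'E'
from h import *
look("middle_tier"); p,r=look("finial",k=4); off([0.378,-0.28,0.2])
E
```

```text
t: 9.83
ee_pos: [0.5219, 0.0206, 0.2322]
eef_rot: [[-0.956, 0.292, -0.001], [0.292, 0.956, -0.009], [-0.002, -0.009, -1.0]]
ft_force: [-0.1, -0.6, -0.3]
width: 0.818
wrist middle_tier [141.4  91.5] 0.91 z0 [ 0.3693 -0.2905]
wrist finial [147.3 227.1] 0.94 z0 [ 0.4535 -0.0756]
wrist finial [ 77.3 357.8] 0.72 z0 [0.419  0.1022]
wrist finial [103.2 285.6] 0.7 z0 [0.425  0.0109]
wrist finial [157.1 319.9] 0.65 z0 [0.4998 0.0314]
t 10.03 tcp [0.5188 0.0306 0.232 ] w 0.823 F [-0.2685 -0.1442  0.4049] offset mm [  48.5 -337.4   33.6] tilt fix [-0.0043 -0.0026 -0.    ]
```

```bash
python3 -m creep '{"gripper":[70,70,70,70,70,70,70,70,70,70],"offset":[[6,-40,0],[12,-80,0],[18,-120,5],[24,-160,10],[30,-200,15],[36,-240,20],[42,-280,25],[46,-310,30],[49,-337,34],[49,-337,34]],"twist":[[0,0,0],[0,0,0],[0,0,0],[0,0,0],[0,0,0],[0,0,0],[0,0,0],[0,0,0],[0,0,0],[0,0,0]]}'; python3 - <<'E'
from h import *
p,r=look("middle_tier",name="w6.png"); rim(p,"middle_tier",.008); p=shot("side"); rim(p,"middle_tier",.008); off([0.376,-0.28,0.027])
E
```

```text
t: 10.87
ee_pos: [0.3749, -0.2825, 0.199]
eef_rot: [[-0.959, 0.284, -0.006], [0.284, 0.959, -0.005], [0.004, -0.006, -1.0]]
ft_force: [0.2, 0.9, -0.1]
width: 0.821
wrist middle_tier [179.3 319.4] 0.9 z0 [ 0.3747 -0.285 ]
wrist middle_tier rim centre [ 0.3728 -0.2846] diam mm 133.3 conf 0.97
side middle_tier rim centre [ 0.3737 -0.2791] diam mm 140.9 conf 0.63
t 11.12 tcp [ 0.3787 -0.2775  0.1994] w 0.822 F [ 0.2669  0.1627 -0.3247] offset mm [  1.4  -2.6 172.5] tilt fix [-0.0035 -0.0028  0.    ]
```

View pics/w6.png

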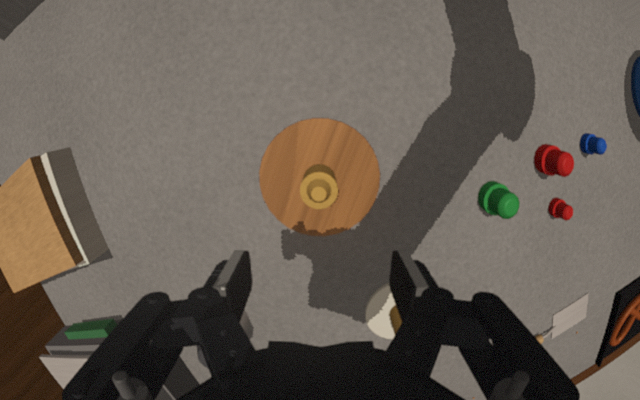

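The wooden tier is centred at (319,177) with its hub at (319,190), between the fingers. Descending.

```bash
python3 -m creep '{"gripper":[70,70,70,70,70,70,36,20,20,20],"offset":[[3,-5,40],[3,-5,80],[3,-5,120],[3,-5,155],[3,-5,171],[3,-5,171],[3,-5,171],[3,-5,171],[3,-5,171],[3,-5,171]],"twist":[[0,0,0],[0,0,0],[0,0,0],[0,0,0],[0,0,0],[0,0,0],[0,0,0],[0,0,0],[0,0,0],[0,0,0]]}' 60; python3 -m creep '{"gripper":[20,20,20,20,20,20,20],"offset":[[0,0,0],[0,0,0],[0,0,-30],[0,0,-65],[0,0,-105],[0,0,-145],[0,0,-185]],"twist":[[0,0,0],[0,0,0],[0,0,0],[0,0,0],[0,0,0],[0,0,0],[0,0,0]]}' 60; python3 - <<'E'
from h import *
off([0.52,0.03,0.22])
E
```

```text
t: 11.95
ee_pos: [0.3755, -0.2832, 0.0306]
eef_rot: [[-0.962, 0.275, 0.001], [0.275, 0.962, -0.005], [-0.002, -0.005, -1.0]]
ft_force: [-1.2, -0.9, 5.9]
width: 0.401
t: 12.53
ee_pos: [0.3744, -0.2815, 0.2171]
eef_rot: [[-0.962, 0.275, -0.0], [0.275, 0.962, -0.004], [-0.001, -0.004, -1.0]]
ft_force: [1.2, 0.3, -3.7]
width: 0.404
t 12.53 tcp [ 0.3744 -0.2815  0.2171] w 0.404 F [ 1.2056  0.2982 -3.7385] offset mm [-54.4 339.5  -4.4] tilt fix [-0.0043  0.0008 -0.    ]
```

```bash
python3 -m creep '{"gripper":[20,20,20,20,20,20,20,20,20,20],"offset":[[-6,38,0],[-12,76,0],[-18,114,0],[-24,152,0],[-30,190,0],[-36,228,0],[-42,266,0],[-48,304,0],[-54,340,0],[-54,340,0]],"twist":[[0,0,0],[0,0,0],[0,0,0],[0,0,0],[0,0,0],[0,0,0],[0,0,0],[0,0,0],[0,0,0],[0,0,0]]}' 60; python3 - <<'E'
from h import *
off([0.364,0.310,0.19])
E
```

```text
t: 13.37
ee_pos: [0.5217, 0.04, 0.2153]
eef_rot: [[-0.965, 0.263, 0.001], [0.263, 0.965, -0.0], [-0.001, 0.0, -1.0]]
ft_force: [0.3, 1.6, -2.4]
width: 0.4
t 13.37 tcp [0.5217 0.04   0.2153] w 0.4 F [ 0.2908  1.5996 -2.4454] offset mm [223.3 219.   25.1] tilt fix [ 0.0001  0.0011 -0.    ]
```

```bash
python3 -m creep '{"gripper":[20,20,20,20,20,20,20,20,20,20],"offset":[[28,27,0],[56,54,0],[84,81,0],[112,108,0],[140,135,5],[168,162,10],[196,190,15],[214,210,20],[223,219,25],[223,219,25]],"twist":[[0,0,0],[0,0,0],[0,0,0],[0,0,0],[0,0,0],[0,0,0],[0,0,0],[0,0,0],[0,0,0],[0,0,0]]}' 60; python3 - <<'E'
from h import *
p=shot("side"); save(p,"s7.png"); p=shot("side");p=shot("side"); off([0.364,0.310,0.13]); rim(p,"middle_tier",.190-.0306+.008)
E
```

```text
t: 14.2
ee_pos: [0.3609, 0.3125, 0.1889]
eef_rot: [[-0.967, 0.256, -0.002], [0.256, 0.967, -0.001], [0.001, -0.001, -1.0]]
ft_force: [0.4, 0.8, -3.2]
width: 0.395
t 14.35 tcp [0.3645 0.3087 0.19  ] w 0.401 F [ 0.7691  0.4481 -2.6808] offset mm [ 0.9  1.2 60. ] tilt fix [-0.001   0.0013  0.    ]
side middle_tier rim centre [0.3602 0.3163] diam mm 131.2 conf 0.72
```

View pics/s7.png

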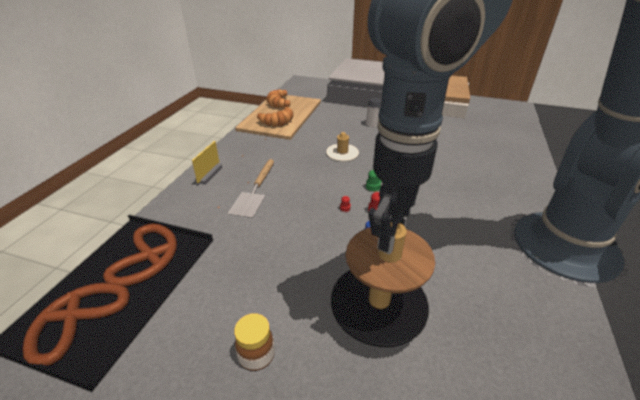

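The wooden plate is level above the black tier. Lowering, with seating expected at a TCP height of about 0.129.

```bash
python3 -m creep '{"gripper":[20,20,20,20,20,20],"offset":[[1,1,20],[1,1,38],[1,1,47],[1,1,51],[1,1,54],[1,1,54]],"twist":[[0,0,0],[0,0,0],[0,0,0],[0,0,0],[0,0,0],[0,0,0]]}' 60; python3 -m creep '{"gripper":[20,20,20],"offset":[[0,0,3],[0,0,6],[0,0,8]],"twist":[[0,0,0],[0,0,0],[0,0,0]]}' 60;  python3 - <<'E'
from h import *
off([0.364,0.310,0.1286])
E
```

```text
t: 14.9
ee_pos: [0.3647, 0.3094, 0.1362]
eef_rot: [[-0.964, 0.266, 0.002], [0.266, 0.964, -0.001], [-0.002, -0.0, -1.0]]
ft_force: [0.1, 0.6, -2.9]
width: 0.402
t: 15.15
ee_pos: [0.365, 0.3096, 0.1285]
eef_rot: [[-0.964, 0.266, 0.002], [0.266, 0.964, -0.0], [-0.002, 0.0, -1.0]]
ft_force: [-1.2, -3.9, 15.7]
width: 0.401
t 15.15 tcp [0.365  0.3096 0.1285] w 0.401 F [-1.228  -3.9219 15.6744] offset mm [ 1.1  0.1 -0.1] tilt fix [0.0003 0.0021 0.    ]
```

```bash
python3 -m creep '{"gripper":[36,45,60,70,70,70],"offset":[[0,0,0],[0,0,0],[0,0,0],[0,0,0],[0,0,0],[0,0,0]],"twist":[[0,0,0],[0,0,0],[0,0,0],[0,0,0],[0,0,0],[0,0,0]]}'; python3 -m creep '{"gripper":[70,70,70,70,70,70,70],"offset":[[0,0,-20],[0,0,-50],[0,0,-90],[0,0,-130],[0,0,-130],[0,0,-130],[0,0,-130]],"twist":[[0,0,0],[0,0,0],[0,0,0],[0,0,0],[0,0,0],[0,0,0],[0,0,0]]}';  python3 - <<'E'
from h import *
p=shot("wrist"); save(p,"w8.png"); rim(p,"middle_tier",.106)
p=shot("side"); rim(p,"middle_tier",.106); rim(p,"large_tier",.048)
off([0.583,-0.238,0.2]); off([0.53,0.03,.2])
E
```

```text
t: 15.65
ee_pos: [0.365, 0.3097, 0.1286]
eef_rot: [[-0.964, 0.266, 0.002], [0.266, 0.964, -0.0], [-0.002, 0.001, -1.0]]
ft_force: [-0.1, -0.4, 0.6]
width: 0.82
t: 16.23
ee_pos: [0.3644, 0.3095, 0.2584]
eef_rot: [[-0.964, 0.266, 0.002], [0.266, 0.964, -0.0], [-0.002, 0.0, -1.0]]
ft_force: [-0.1, 0.1, 0.3]
width: 0.823
wrist middle_tier rim centre [0.3629 0.3102] diam mm 132.7 conf 0.85
side middle_tier rim centre [0.3626 0.3131] diam mm 136.5 conf 0.67
side large_tier rim centre [0.364  0.3151] diam mm 162.4 conf 0.83
t 16.48 tcp [0.3643 0.3093 0.2574] w 0.822 F [ 0.6751 -0.1821  0.0442] offset mm [-356.4 -469.2   58.6] tilt fix [-0.0018  0.001  -0.    ]
t 16.48 tcp [0.3643 0.3093 0.2574] w 0.822 F [ 0.6751 -0.1821  0.0442] offset mm [-234. -225.   58.] tilt fix [-0.0018  0.001  -0.    ]
```

View pics/w8.png

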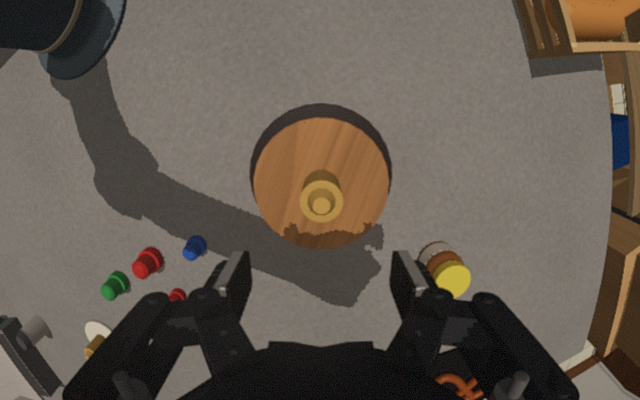

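The middle tier is seated concentrically (hub at 321,200). Now the small white tier.

```bash
python3 -m creep '{"gripper":[70,70,70,70,70,70,70,70,70,70],"offset":[[-24,-31,0],[-47,-62,0],[-71,-94,0],[-95,-125,0],[-118,-156,0],[-142,-188,0],[-166,-219,0],[-190,-250,0],[-213,-281,0],[-237,-313,0]],"twist":[[0,0,0],[0,0,0],[0,0,0],[0,0,0],[0,0,0],[0,0,0],[0,0,0],[0,0,0],[0,0,0],[0,0,0]]}'; python3 - <<'E'
from h import *
look("small_tier"); off([0.583,-0.238,0.2])
E
```

```text
t: 17.32
ee_pos: [0.5095, -0.0571, 0.2577]
eef_rot: [[-0.964, 0.266, -0.0], [0.266, 0.964, -0.002], [-0.0, -0.002, -1.0]]
ft_force: [0.8, 1.0, 0.2]
width: 0.817
wrist small_tier [245.9 220.2] 0.73 z0 [ 0.579  -0.2298]
wrist small_tier [120.2 600. ] 0.25 z0 [0.5376 0.4432]
t 17.42 tcp [ 0.5103 -0.0629  0.258 ] w 0.815 F [ 0.1987 -0.4595 -0.4129] offset mm [-118.2 -147.8   59.1] tilt fix [-0.0058  0.0027 -0.    ]
```

```bash
python3 -m creep '{"gripper":[70,70,70,70,70,70,70,70],"offset":[[-24,-30,10],[-47,-60,20],[-71,-90,30],[-95,-120,40],[-108,-135,50],[-118,-148,59],[-118,-148,59],[-118,-148,59]],"twist":[[0,0,0],[0,0,0],[0,0,0],[0,0,0],[0,0,0],[0,0,0],[0,0,0],[0,0,0]]}'; python3 - <<'E'
from h import *
p,r=look("small_tier",name="w9.png"); rim(p,"small_tier",.008); p=shot("side"); rim(p,"small_tier",.008); off([0.583,-0.238,0.027])
E
```

```text
t: 18.08
ee_pos: [0.5821, -0.238, 0.1987]
eef_rot: [[-0.961, 0.278, -0.002], [0.278, 0.961, -0.006], [0.0, -0.006, -1.0]]
ft_force: [-0.1, 0.9, 0.5]
width: 0.817
wrist small_tier [173.  328.3] 0.7 z0 [ 0.5783 -0.2291]
wrist small_tier rim centre [ 0.5768 -0.2298] diam mm 97.2 conf 0.81
side small_tier rim centre [ 0.578  -0.2318] diam mm 117.0 conf 0.79
t 18.33 tcp [ 0.5831 -0.2366  0.2008] w 0.818 F [ 0.6879 -0.0733  0.8932] offset mm [  0.3  -0.5 173.8] tilt fix [-0.0049  0.0035  0.    ]
```

View pics/w9.png

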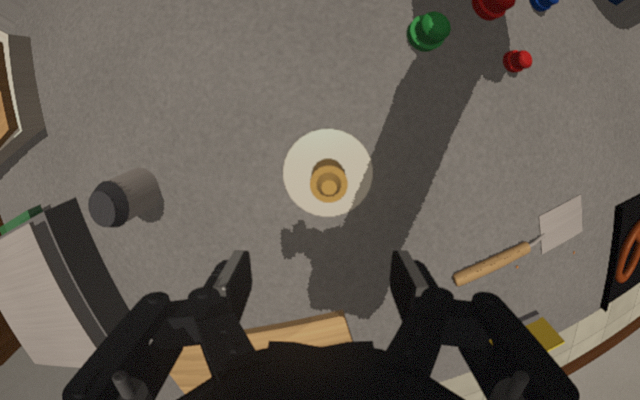

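The white tier's hub is at (328,182), slightly off the finger line. Correcting by (7,6) mm and descending.

```bash
python3 -m creep '{"gripper":[70,70,70,70,70,70,36,20,20,20],"offset":[[7,6,40],[7,6,80],[7,6,120],[7,6,155],[7,6,171],[7,6,171],[7,6,171],[7,6,171],[7,6,171],[7,6,171]],"twist":[[0,0,0],[0,0,0],[0,0,0],[0,0,0],[0,0,0],[0,0,0],[0,0,0],[0,0,0],[0,0,0],[0,0,0]]}' 50; python3 -m creep '{"gripper":[20,20,20,20,20,20,20,20,20],"offset":[[0,0,0],[0,0,0],[0,0,-30],[0,0,-65],[0,0,-105],[0,0,-145],[0,0,-185],[0,0,-225],[0,0,-240]],"twist":[[0,0,0],[0,0,0],[0,0,0],[0,0,0],[0,0,0],[0,0,0],[0,0,0],[0,0,0],[0,0,0]]}' 50; python3 - <<'E'
from h import *
off([0.364,0.31,0.27])
E
```

```text
t: 19.17
ee_pos: [0.58, -0.2306, 0.0323]
eef_rot: [[-0.961, 0.275, 0.006], [0.275, 0.961, -0.007], [-0.008, -0.005, -1.0]]
ft_force: [-0.3, 0.9, 5.8]
width: 0.404
t: 19.92
ee_pos: [0.5803, -0.2302, 0.2787]
eef_rot: [[-0.961, 0.275, 0.016], [0.275, 0.961, -0.009], [-0.018, -0.005, -1.0]]
ft_force: [1.7, -0.7, -1.2]
width: 0.407
t 19.92 tcp [ 0.5803 -0.2302  0.2787] w 0.407 F [ 1.6952 -0.6805 -1.166 ] offset mm [356.8 459.8   0.3] tilt fix [-0.0047  0.0176  0.    ]
```

```bash
python3 -m creep '{"gripper":[20,20,20,20,20,20,20,20,20,20],"offset":[[24,31,0],[48,61,0],[71,92,0],[95,122,0],[119,153,0],[143,184,0],[167,214,0],[190,245,0],[214,275,0],[238,306,0]],"twist":[[-0.005,0.018,0],[-0.005,0.018,0],[-0.005,0.018,0],[-0.005,0.018,0],[-0.005,0.018,0],[-0.005,0.018,0],[-0.005,0.018,0],[-0.005,0.018,0],[-0.005,0.018,0],[-0.005,0.018,0]]}' 50; python3 - <<'E'
from h import *
off([0.364,0.31,0.25])
E
```

```text
t: 20.75
ee_pos: [0.4342, 0.1306, 0.2731]
eef_rot: [[-0.961, 0.276, -0.0], [0.276, 0.961, 0.001], [0.001, 0.001, -1.0]]
ft_force: [1.5, 0.1, -2.2]
width: 0.408
t 20.75 tcp [0.4342 0.1306 0.2731] w 0.408 F [ 1.5093  0.1072 -2.1557] offset mm [117.  153.1  23.3] tilt fix [ 0.0007 -0.0005 -0.    ]
```

```bash
python3 -m creep '{"gripper":[20,20,20,20,20,20,20,20],"offset":[[24,31,3],[47,61,6],[70,92,9],[90,117,14],[108,140,19],[117,153,23],[117,153,23],[117,153,23]],"twist":[[0,0,0],[0,0,0],[0,0,0],[0,0,0],[0,0,0],[0,0,0],[0,0,0],[0,0,0]]}' 50; python3 - <<'E'
from h import *
p=shot("side"); save(p,"s10.png"); p=shot("side"); off([0.364,0.3095,0.188]); rim(p,"small_tier",.25-.0315+.008)
E
```

```text
t: 21.42
ee_pos: [0.3633, 0.3099, 0.2498]
eef_rot: [[-0.962, 0.274, -0.001], [0.274, 0.962, -0.001], [0.001, -0.001, -1.0]]
ft_force: [0.8, -0.8, -2.5]
width: 0.4
t 21.52 tcp [0.3645 0.3086 0.2503] w 0.409 F [ 1.6858  0.3615 -1.4486] offset mm [ 0.7  0.7 62.3] tilt fix [-0.     -0.0002 -0.    ]
side small_tier rim centre [0.3596 0.3154] diam mm 101.4 conf 0.66
```

View pics/s10.png

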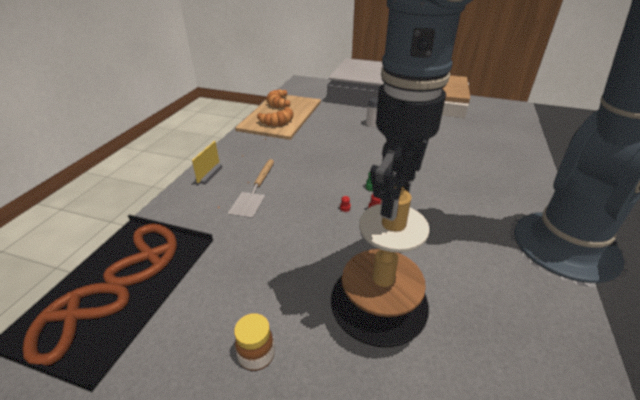

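White plate is level over the hub. Lowering, with seating expected at a TCP height of about 0.188.

```bash
python3 -m creep '{"gripper":[20,20,20,20,20,20],"offset":[[1,0,20],[1,0,38],[1,0,47],[1,0,52],[1,0,55],[1,0,55]],"twist":[[0,0,0],[0,0,0],[0,0,0],[0,0,0],[0,0,0],[0,0,0]]}' 50; python3 -m creep '{"gripper":[20,20,20],"offset":[[0,0,3],[0,0,6],[0,0,8]],"twist":[[0,0,0],[0,0,0],[0,0,0]]}' 50;  python3 - <<'E'
from h import *
off([0.364,0.3095,0.188])
E
```

```text
t: 22.07
ee_pos: [0.364, 0.3086, 0.1955]
eef_rot: [[-0.96, 0.279, -0.0], [0.279, 0.96, 0.0], [0.0, 0.0, -1.0]]
ft_force: [-0.6, -0.0, -2.4]
width: 0.403
t: 22.32
ee_pos: [0.3645, 0.3089, 0.1881]
eef_rot: [[-0.96, 0.279, 0.001], [0.279, 0.96, 0.001], [-0.001, 0.001, -1.0]]
ft_force: [-0.5, -1.1, 17.5]
width: 0.403
t 22.32 tcp [0.3645 0.3089 0.1881] w 0.403 F [-0.4755 -1.1115 17.489 ] offset mm [0.6 0.5 0.1] tilt fix [ 0.0014  0.0006 -0.    ]
```

Seated, with almost no side force. Release, rise, then check.

```bash
python3 -m creep '{"gripper":[36,45,60,70,70,70],"offset":[[0,0,0],[0,0,0],[0,0,0],[0,0,0],[0,0,0],[0,0,0]],"twist":[[0,0,0],[0,0,0],[0,0,0],[0,0,0],[0,0,0],[0,0,0]]}'; python3 -m creep '{"gripper":[70,70,70,70,70,70],"offset":[[0,0,-20],[0,0,-50],[0,0,-80],[0,0,-105],[0,0,-105],[0,0,-105]],"twist":[[0,0,0],[0,0,0],[0,0,0],[0,0,0],[0,0,0],[0,0,0]]}';  python3 - <<'E'
from h import *
p=shot("wrist"); save(p,"w11.png"); rim(p,"small_tier",.164)
p=shot("side"); rim(p,"small_tier",.164); rim(p,"middle_tier",.106)
off([0.425,0.011,0.2])
E
```

```text
t: 22.82
ee_pos: [0.3644, 0.3089, 0.1881]
eef_rot: [[-0.96, 0.279, 0.001], [0.279, 0.96, 0.001], [-0.001, 0.001, -1.0]]
ft_force: [0.4, 0.8, 0.3]
width: 0.817
t: 23.32
ee_pos: [0.3649, 0.3093, 0.2944]
eef_rot: [[-0.96, 0.279, 0.003], [0.279, 0.96, 0.004], [-0.002, 0.004, -1.0]]
ft_force: [-0.7, -0.3, -1.1]
width: 0.818
wrist small_tier rim centre [0.3615 0.3102] diam mm 98.1 conf 0.76
side small_tier rim centre [0.361  0.3123] diam mm 102.1 conf 0.89
side middle_tier rim centre [0.3624 0.3235] diam mm 120.5 conf 0.79
t 23.57 tcp [0.3638 0.3083 0.2918] w 0.826 F [-0.1624 -0.5527 -0.2856] offset mm [-141.7 -268.3   92. ] tilt fix [-0.0009 -0.0006  0.    ]
```

View pics/w11.png

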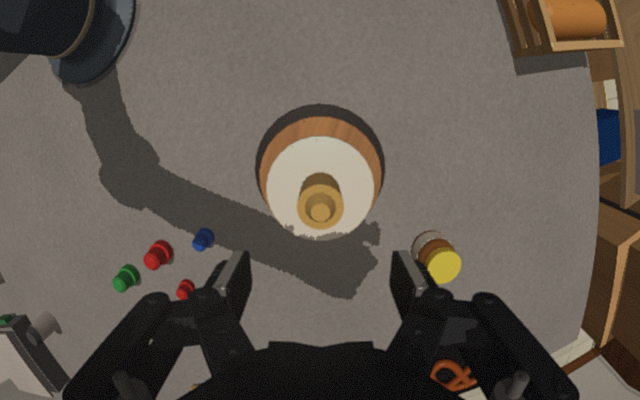

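Small tier is seated (hub at 320,205) with all plates concentric. Next is the finial, again staying outside the minimum reach.

```bash
python3 -m creep '{"gripper":[70,70,70,70,70,70,70],"offset":[[-30,-22,0],[-61,-44,0],[-92,-66,0],[-122,-88,10],[-153,-110,20],[-153,-110,40],[-153,-110,40]],"twist":[[0,0,0],[0,0,0],[0,0,0],[0,0,0],[0,0,0],[0,0,0],[0,0,0]]}'; python3 - <<'E'
from h import *
p,r=look("finial",k=5); off([0.427,0.011,0.17])
E
```

```text
t: 24.15
ee_pos: [0.4788, 0.1567, 0.2479]
eef_rot: [[-0.959, 0.284, -0.008], [0.284, 0.959, -0.005], [0.006, -0.007, -1.0]]
ft_force: [-0.1, 0.7, -0.9]
width: 0.821
wrist finial [164.5 206.4] 0.71 z0 [0.4245 0.0119]
wrist finial [140.3 268.1] 0.7 z0 [0.4206 0.1028]
wrist finial [212.5 236.5] 0.69 z0 [0.4996 0.0294]
wrist finial [202.1 161.2] 0.59 z0 [ 0.4526 -0.0779]
t 24.25 tcp [0.4791 0.1602 0.2508] w 0.822 F [-0.1469 -0.1779 -0.3023] offset mm [   8.3 -157.6   81.3] tilt fix [-0.0028 -0.0031 -0.    ]
```

```bash
python3 -m creep '{"gripper":[55,55,55,55,55,55,55],"offset":[[2,-38,15],[4,-76,30],[6,-114,50],[8,-145,70],[9,-157,81],[9,-157,81],[9,-157,81]],"twist":[[0,0,0],[0,0,0],[0,0,0],[0,0,0],[0,0,0],[0,0,0],[0,0,0]]}'; python3 - <<'E'
from h import *
p,r=look("finial",name="w12.png",k=5); s,b=look("finial","side",k=5)
a=min(r,key=lambda x:np.hypot(*(atz(p,x["position"],0)[:2]-[.425,.011]))); c=min(b,key=lambda x:np.hypot(*(atz(s,x["position"],0)[:2]-[.425,.011])))
print(tri(p,a["position"],s,c["position"])); off([0.425,0.011,0.02])
E
```

```text
t: 24.83
ee_pos: [0.4269, 0.013, 0.171]
eef_rot: [[-0.961, 0.277, -0.003], [0.277, 0.961, -0.001], [0.002, -0.002, -1.0]]
ft_force: [0.7, -0.7, -0.4]
width: 0.641
wrist finial [232.5 249.1] 0.96 z0 [ 0.4573 -0.0786]
wrist finial [184.6 319.2] 0.94 z0 [0.4268 0.0113]
wrist finial [241.9 355.3] 0.74 z0 [0.5002 0.0317]
wrist finial [155.7 400.8] 0.66 z0 [0.4201 0.1014]
side finial [211.4 375.9] 0.72 z0 [0.4238 0.0149]
side finial [185.2 370.9] 0.59 z0 [ 0.4584 -0.0907]
side finial [233.8 368.3] 0.59 z0 [0.4246 0.0997]
side finial [207.7 348.7] 0.52 z0 [0.4911 0.0217]
(array([ 0.4258,  0.0112, -0.0026]), np.float64(0.003168723453317079))
t 25.03 tcp [0.4279 0.0136 0.1714] w 0.645 F [-0.3156  0.2257  0.3708] offset mm [  1.9  -3.1 151.4] tilt fix [-0.0014 -0.0009 -0.    ]
```

View pics/w12.png

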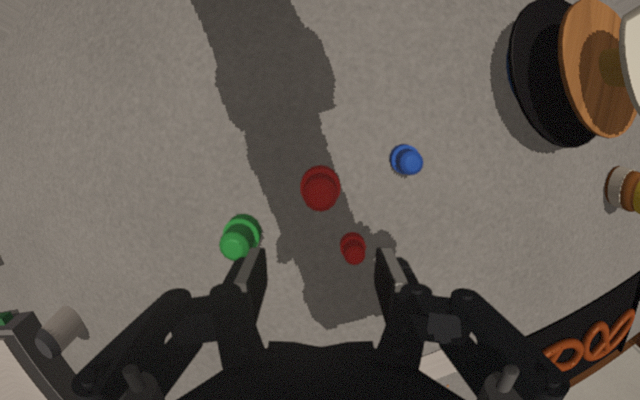

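The large red finial is at (320,188), with the green and small red ones clear of the finger path. I'll grip it above its collar.

```bash
python3 -m creep '{"gripper":[55,55,55,55,55,55,36,15,15,15],"offset":[[2,-3,40],[2,-3,80],[2,-3,115],[2,-3,140],[2,-3,149],[2,-3,149],[2,-3,149],[2,-3,149],[2,-3,149],[2,-3,149]],"twist":[[0,0,0],[0,0,0],[0,0,0],[0,0,0],[0,0,0],[0,0,0],[0,0,0],[0,0,0],[0,0,0],[0,0,0]]}' 30; python3 -m creep '{"gripper":[15,15,15,15,15,15,15,15,15,15],"offset":[[0,0,0],[0,0,0],[0,0,-20],[0,0,-50],[0,0,-85],[0,0,-125],[0,0,-165],[0,0,-205],[0,0,-245],[0,0,-275]],"twist":[[0,0,0],[0,0,0],[0,0,0],[0,0,0],[0,0,0],[0,0,0],[0,0,0],[0,0,0],[0,0,0],[0,0,0]]}' 30; python3 - <<'E'
from h import *
p=shot("wrist"); save(p,"w13.png"); off([0.47,0.15,0.30])
E
```

```text
t: 25.87
ee_pos: [0.4266, 0.0115, 0.024]
eef_rot: [[-0.961, 0.275, 0.003], [0.275, 0.961, -0.0], [-0.003, 0.001, -1.0]]
ft_force: [-0.5, 1.8, 6.8]
width: 0.362
t: 26.7
ee_pos: [0.426, 0.0113, 0.3024]
eef_rot: [[-0.961, 0.275, 0.007], [0.275, 0.961, 0.001], [-0.006, 0.003, -1.0]]
ft_force: [1.5, -0.3, -0.8]
width: 0.359
t 26.75 tcp [0.4291 0.0116 0.3073] w 0.359 F [2.7176 0.5884 3.995 ] offset mm [ -1.1 144.2   8.5] tilt fix [0.0083 0.0141 0.    ]
```

View pics/w13.png

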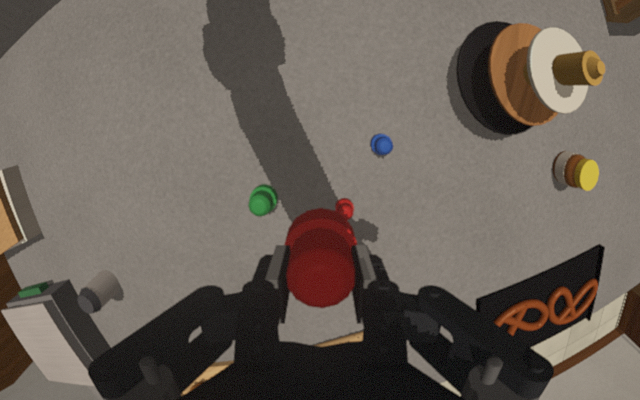

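Finial is held upright between the pads (320,262). Carrying it over the stack.

```bash
python3 -m creep '{"gripper":[15,15,15,15,15,15],"offset":[[0,35,0],[0,70,2],[0,105,5],[0,135,5],[0,144,5],[0,144,5]],"twist":[[0,0,0],[0,0,0],[0,0,0],[0,0,0],[0,0,0],[0,0,0]]}' 30; python3 - <<'E'
from h import *
off([0.3625,0.3095,0.27])
E
```

```text
t: 27.25
ee_pos: [0.4685, 0.1527, 0.3025]
eef_rot: [[-0.963, 0.271, 0.015], [0.271, 0.963, 0.004], [-0.013, 0.007, -1.0]]
ft_force: [0.2, -0.9, -1.8]
width: 0.361
t 27.25 tcp [0.4685 0.1527 0.3025] w 0.361 F [ 0.1507 -0.8604 -1.7518] offset mm [144.9 122.   31.5] tilt fix [0.0074 0.0131 0.    ]
```

```bash
python3 -m creep '{"gripper":[15,15,15,15,15,15,15,15],"offset":[[30,25,0],[60,50,0],[90,76,5],[118,100,15],[136,115,25],[145,122,30],[145,122,30],[145,122,30]],"twist":[[0.007,0.013,0],[0.007,0.013,0],[0.007,0.013,0],[0.007,0.013,0],[0.007,0.013,0],[0.007,0.013,0],[0.007,0.013,0],[0.007,0.013,0]]}' 30; python3 - <<'E'
from h import *
p=shot("side"); save(p,"s14.png"); p=shot("wrist"); off([0.3625,0.3095,0.238])
cv2.imwrite("pics/s14c.png",cv2.resize(cv2.imread("pics/s14.png")[120:360,280:500],None,fx=2.4,fy=2.4,interpolation=cv2.INTER_CUBIC))
E
```

```text
t: 27.92
ee_pos: [0.3632, 0.3076, 0.2715]
eef_rot: [[-0.962, 0.272, 0.0], [0.272, 0.962, -0.001], [-0.001, -0.001, -1.0]]
ft_force: [0.7, -0.3, -0.7]
width: 0.362
t 28.02 tcp [0.3642 0.3074 0.2721] w 0.36 F [ 0.2052 -0.6482 -1.362 ] offset mm [ 2.2  1.5 34.1] tilt fix [0.0007 0.0014 0.    ]
```

View pics/s14c.png

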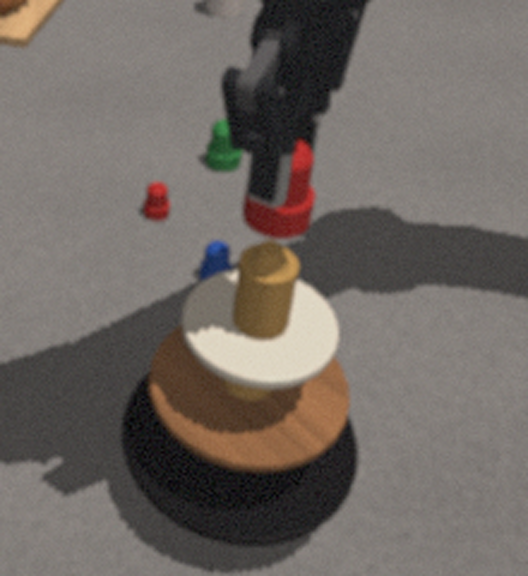

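Finial collar at (279,210) in the crop, above the hub top at (267,255); the offset follows the perspective lean of the stack axis. Lowering to 0.238.

```bash
python3 -m creep '{"gripper":[15,15,15,15,15],"offset":[[2,1,12],[2,1,20],[2,1,25],[2,1,28],[2,1,28]],"twist":[[0,0,0],[0,0,0],[0,0,0],[0,0,0],[0,0,0]]}' 30; python3 -m creep '{"gripper":[15,15,15],"offset":[[0,0,3],[0,0,5],[0,0,7]],"twist":[[0,0,0],[0,0,0],[0,0,0]]}' 30;  python3 - <<'E'
from h import *
off([0.3625,0.3095,0.238])
E
```

```text
t: 28.43
ee_pos: [0.3627, 0.3082, 0.2435]
eef_rot: [[-0.961, 0.276, 0.001], [0.276, 0.961, -0.001], [-0.001, -0.001, -1.0]]
ft_force: [-0.4, -0.0, -0.6]
width: 0.363
t: 28.68
ee_pos: [0.3635, 0.3088, 0.2378]
eef_rot: [[-0.961, 0.276, 0.002], [0.276, 0.961, 0.001], [-0.002, 0.002, -1.0]]
ft_force: [-1.3, -0.4, 15.1]
width: 0.36
t 28.68 tcp [0.3635 0.3088 0.2378] w 0.36 F [-1.2801 -0.4175 15.1225] offset mm [ 1.2  0.4 -0.2] tilt fix [0.0016 0.0021 0.    ]
```

Contact at the expected height. Release, back off upward and check.

```bash
python3 -m creep '{"gripper":[33,40,50,60,60,60],"offset":[[0,0,0],[0,0,0],[0,0,0],[0,0,0],[0,0,0],[0,0,0]],"twist":[[0,0,0],[0,0,0],[0,0,0],[0,0,0],[0,0,0],[0,0,0]]}'; python3 -m creep '{"gripper":[60,60,60,60,60,60,60],"offset":[[0,0,-15],[0,0,-40],[0,0,-70],[0,0,-95],[0,0,-100],[0,0,-100],[0,0,-100]],"twist":[[0,0,0],[0,0,0],[0,0,0],[0,0,0],[0,0,0],[0,0,0],[0,0,0]]}';  python3 - <<'E'
from h import *
p=shot("wrist"); save(p,"w15.png"); s=shot("side"); save(s,"s15.png")
for q,z in [("small_tier",.164),("middle_tier",.106),("large_tier",.048)]: rim(s,q,z); rim(p,q,z)
print([ (np.round(atz(p,x["position"],.214),4),round(x["confidence"],2)) for x in pinpoint(p,"finial")], [np.round(atz(s,x["position"],.214),4) for x in pinpoint(s,"finial")])
off([0.3625,0.3095,0.3])
a=p["img"][60:300,200:440];b=s["img"][140:380,260:500]
cv2.imwrite("pics/c15.png",cv2.resize(np.hstack([a,b])[:,:,::-1],(800,400)))
E
```

```text
t: 29.18
ee_pos: [0.3635, 0.3088, 0.2377]
eef_rot: [[-0.961, 0.276, 0.002], [0.276, 0.961, 0.001], [-0.002, 0.001, -1.0]]
ft_force: [-0.6, 0.1, -0.1]
width: 0.702
t: 29.77
ee_pos: [0.3629, 0.3085, 0.337]
eef_rot: [[-0.961, 0.275, 0.002], [0.275, 0.961, 0.0], [-0.002, 0.001, -1.0]]
ft_force: [-0.6, 0.9, 0.5]
width: 0.702
side small_tier rim centre [0.3616 0.3148] diam mm 98.3 conf 0.95
wrist small_tier rim centre [0.3602 0.3104] diam mm 94.0 conf 0.57
side middle_tier rim centre [0.3622 0.3223] diam mm 121.3 conf 0.95
wrist middle_tier rim centre [0.3637 0.3099] diam mm 129.7 conf 0.63
side large_tier rim centre [0.3639 0.3154] diam mm 162.3 conf 0.81
wrist large_tier rim centre [ 0.6663 -0.4234] diam mm 339.3 conf 0.46
[(array([0.3636, 0.3089, 0.214 ]), 0.89), (array([0.3602, 0.2023, 0.214 ]), 0.89), (array([0.4069, 0.1636, 0.214 ]), 0.68)] [array([0.4345, 0.2901, 0.214 ]), array([0.3638, 0.3109, 0.214 ]), array([0.4148, 0.2174, 0.214 ])]
t 30.27 tcp [0.3632 0.3087 0.3374] w 0.703 F [ 0.2135  0.626  -0.4328] offset mm [ 1.   0.6 37.4] tilt fix [ 0.001   0.0018 -0.    ]
```

View pics/c15.png

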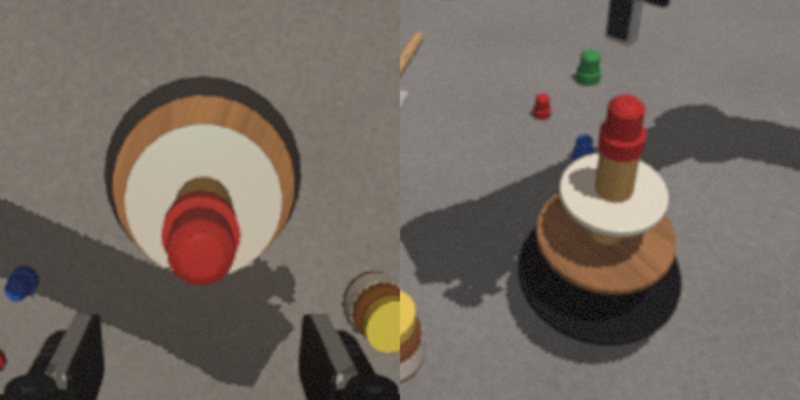

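The finial sits squarely on the white tier's hub. The stack is upright and the fingers are well clear above it. Handing in.

```bash
python3 -c "
from workcell import job; print(job.sign_off())"
```

```text
the job is handed in; nothing more can be done
None
```

The pastry stand is assembled on its foot: black, wooden and white tiers, then the large red finial. Everything was released and the job was handed in at about 30 s; sign-off gives no verdict.

- **Seating:** Each piece made contact at about 15–17 N, within about 1 mm of its expected seated height. After each release the wrist force dropped to near zero.
- **Centring:** The wrist and side views put the tier and finial centres at x = 0.360–0.364. In y, the wrist view gave 0.309–0.310 for the middle tier, small tier and finial. Neighbouring pieces therefore sit within about 3.5 mm of each other, inside the 5 mm limit.
- **Final picture:** The stack looks upright and concentric, with the fingers about 10 cm above where they let go of the finial.

**Checks that disagreed:**
- Some late rim fits came out with wrong diameters and shifted centres, because pieces above hid part of the rims. The side view of the middle tier gave 121 mm and was about 12 mm off in y, and the wrist view of the large tier was unusable. I discounted these; fits taken right after each tier was placed agreed to about 3 mm.
- The plate fit in the hand for the black tier was also wrong, at 154 mm across instead of 170.
- I did not measure the jam jar, shaker and spatula again at the end. The arm's path kept clear of them.

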